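Release a jammed desktop shredder with its flat-shanked key

TASK

Free the jammed desktop shredder: take the red T-handled release key out of its wooden stand, let its flat shank into the round socket on top of the shredder, and turn it gently, without pressing hard, until you feel it slip into the slotted drive hidden inside and it sits fully home on its collar. Then turn the seated key until its T-bar lies in line with the two red marks beside the socket, parallel to the paper slot, and leave it there, seated and upright. Do not disturb the wooden bird, the eraser or the tape measure.

Things in the scene. Friction and masses are not known exactly. Their poses are not given: they have to be found in the camera images.
- key: release key, loose, 120 g, 92 mm tall, upright in its stand. Origin at the centre of the shank's lower end, z up along the shank. Flat steel shank of plain rectangular section, 14 mm along the key's x and 22 mm along its y (as the T-bar), 46 mm long, with sharp edges; round collar 46 mm in diameter at 46 to 52 mm, neck 14 mm in diameter above it. It fits the drive either way round (half turn)
- key_bar (a point): centre of the key's red T-bar, on the key's axis 77 mm above its origin. The bar is 60 mm long along the key's y, 12 mm thick along its x and 30 mm high (62 to 92 mm above the origin): grip it across the thickness. It looks the same after a half turn
- key_collar (a point): point on the key's axis at the underside of its collar, 46 mm above the key's origin; the collar rests on the socket's rim when the key is fully home
- key_stand: wooden block, 60 x 60 mm and 56 mm high on a 68 mm foot, fixed to the table; origin at the centre of its underside. The shank hangs in its round pocket, 27.2 mm in diameter and 50 mm deep, the collar lying on the block's top; the key can be lifted straight out and turns freely in it
- shredder: white desktop shredder with a grey bin, fixed to the table, about 118 mm deep (its x), 200 mm wide (its y) and 110 mm high; origin at the centre of its underside, z up. The narrow paper slot in its top runs along its y, so do the two red marks, one on each side of the socket
- socket (a point): centre of the socket's round mouth in the shredder's flat top, 110 mm above the table, 14 mm to the front (-x) and 35 mm to the +y side of the shredder's centre; axes as the shredder's. A round bore 27.2 mm in diameter with a 3 mm 45-degree lead-in goes straight down. The key's collar meets the rim when it is home. More than 25 N between key and shredder does damage
- drive_top (a point): point on the socket's axis 24 mm below the rim, on the flat top of the brass drive (an unmatched key stops there). Its slot, 15.4 x 23.4 mm, 16 mm deep, open below, starts turned 15 to 110 degrees anticlockwise (from above) from the shredder's y: not measured, to be felt, fits within 3 degrees. The drive turns either way, drag 0.15 N m, no stop within 95 degrees; pressed hard it turns with the key
- bird: round wooden bird figure with a beak on a black foot, 60 x 75 mm and 72 mm tall, loose, a bystander; origin at the centre of its underside
- eraser: white eraser in a dark blue sleeve, 18 x 43 x 12 mm, loose, a bystander; origin at the centre of its underside
- tape_measure: black pocket tape measure, standing, 26 x 72 mm and 56 mm high, loose, a bystander; origin at its underside
Things that resemble listed ones, but are neither listed nor needed, are in the scene too. What is shaped like the key but green is not meant.

How it is judged (in metres and radians):
On the way, in this order (a step that is already met when the one before it is completed fails the run):
1. the key is lifted out of its stand, its shank at least 10 mm clear of the stand's top (height (world z) of key above 0.066 m), for 0.1 s.
2. the key is fully home in the socket: collar within 4 mm of the rim, on the socket's axis within 4 mm (z of key_collar in the frame of socket below 0.004 m and horizontal distance between key_collar and socket below 0.004 m), for 0.2 s.
3. the seated key is turned until its T-bar is in line with the red marks within 8 degrees (all of step 2 and angle between the y axis of key and the y axis of shredder, either way round below 0.14 rad), for 0.2 s.
At the end, for the whole second after the job is handed in: the key stands fully home in the socket (collar within 4 mm of the rim and within 4 mm of the socket's axis), upright within 6 degrees and at rest, its T-bar in line with the red marks (the shredder's y) within 8 degrees (all of step 3 and angle between key's own z axis and vertical below 0.1 rad and linear speed of key below 0.02 m/s); the robot touches nothing.
It fails at once if the key is pressed against the shredder or its drive with more than 25 N (contact force between key and shredder above 25 N).
It fails at once if the wooden bird, eraser or tape measure is moved more than 20 mm (distance of any of bird, eraser, tape_measure from where it was at the start of the episode above 0.02 m).
It also fails if it takes over 72 s, if anything falls off the work surface, if the arm or the gripper's body presses on something with over 40 N, if the wrist force passes 120 N, or if a joint passes its speed limit or range.

ROBOT

A 7-joint arm with a two-finger parallel gripper is mounted at the origin on a cart in front of the work surface, level with it; the furniture and walls round the work are solid. World frame = base frame: x ahead of the robot, y to its left, z up, the work surface at z = 0. Lengths are in mm, angles in rad, forces in N, time in s.
With the tool pointing down it reaches from about 400 to 875 mm from the base axis. Payload 4.4 kg.
Tool frame: the origin (TCP) lies at the very end of the fingers, on their centre line; the grasp point (between the pads) lies 19 mm behind it; z points along the fingers, y is the line along which they close (so a half turn about z gives the same grasp; the last joint's range is limited). The gripper opens to 85 mm and grips with 20 to 120 N. Pads are 22 mm wide; open, the fingers measure 114 mm over their backs; the gripper's body (76 mm by 85 mm) begins 54 mm behind the grasp point. The pads swing forward as they close: fully open they stand 13 mm farther back than shut.
Start: joints at [1.132, 0.628, 0.038, 1.517, -0.027, 0.996, -0.02], TCP at [236.775, -605.356, 191.513] pointing down, gripper open.
Joint ranges: [-3.06, 3.06], [-0.37, 2.12], [-1.25, 1.32], [0.18, 2.47], [-1.1, 4.24], [0.23, 1.98], [-2.94, 2.94]. Speed limits (rad/s): [2.57, 2.57, 3.14, 3.14, 3.14, 3.14, 3.14].

INTERFACE

Orientations are given as [roll, pitch, yaw] about the fixed x, y, z axes, in that order (R = Rz(yaw) Ry(pitch) Rx(roll)).
In Python, from cell import ctrl gives the robot as it stands.
- The arm moves only by the tool jog_arm, never from a script. Its argument "plan" is a list of rows, each an object of numbers: "tx", "ty", "tz": the shift along the tool's x, y, z as a fraction of full scale; "wx", "wy", "wz": the turn, a rotation vector about the tool's x, y, z as a fraction of full scale; "claw": the closure, from 0 (fully open) to 1 (shut). In form: [{"tx": .., "ty": .., "tz": .., "wx": .., "wy": .., "wz": .., "claw": ..}, ...]. A call has 1 to 12 rows; each row is the pose to reach, as a shift and turn from the pose commanded when the call began, along the tool's axes at that moment; what a row does not reach only later rows make up. Full scale, the value 1, is 300 mm for a shift and 90 degrees for a turn. A row lasts 1/10 s, in which the tool goes at most 50 mm and 8.59 degrees, less where a joint would pass 70% of its speed; a pose out of reach is approached as far as the arm can. A call with a number of a shift or a turn outside -1 to 1 is refused whole. A call with a gripper value outside its range is refused whole. The fingers move at their own pace and stop on an object; the grip force is fixed at half the most. Time passes only in rows, so rows that repeat a pose let the fingers close. It gives the time, the measured TCP pose, the force, the opening and the grip force at its end, in the units of the state.
- ctrl.read_state(): the state, without advancing time (a new reading comes with each control period).
- ctrl.get_image(name): name is "side" or "top" or "wrist"; returns a dict with "img" (400x640x3 uint8, red, green, blue), "depth" (400x640 float32, mm along the optical axis (not along the pixel's ray), 0 where there is no reading), "fx", "fy", "cx", "cy" (pixels), "position" and "orientation" of the camera in the world; the wrist camera has in their place "hand_eye" (4x4, takes a point from camera to tool coordinates, whose origin is the TCP and whose axes are the flange's). Camera axes: x right, y down, z forward; pixel columns grow to the right and rows downward; lengths in mm; the calibration is good to about 2 mm. A picture is of the moment at which its call begins: read the wrist's pose just before it.
- ctrl.finish_job(): hands the job in; it is judged then, once.
Trained networks look in a picture, given as the dict that the camera call returned (one of the last four; its "shot" number tells which), for a name from the list of things; names that differ only in an ending like _2 or _b are one class to them, and where a whole thing is asked for, a point or a joint stands for the part that bears it (a point fixed in the world has none). Each returns a list of dicts, best first, with "score" (0 to 1); they miss things now and then, are a little off and sometimes report something else, mostly with a low value. They report only what shows in the picture. A call takes as long as a camera call. They do not tell look-alikes from the thing itself.
- ctrl.trace(picture, thing): "pixels" (400x640 bool, what is visible of it) and "extent" ([centre column, centre row, width, height] in pixels, round what is visible of it).
The state is a dict: "clock": time; "qpos": joint angles; "qd": joint speeds; "tau": joint torques, N m; "eef_pos": TCP position; "tool_rot": TCP orientation; "force": force on the tool from outside, world axes, zero at the start; "torque": the same for the moment, N m; "width": finger opening in mm; "gripper_force": force on a finger pad.
Only numpy, scipy, OpenCV 4.12 (cv2) and the standard library are available. Lean on these libraries where they do the work, as an engineer would, in place of code of your own. Each camera call takes 0.05 s, during which the arm holds its last target. There are 200 camera calls.

## Working session

There is one attempt and no reset: what is moved stays moved. The work goes in short steps, Python scripts to look and compute and a tool call to move; the robot and the scene stay as the last step left them, time stands still between calls to the robot, and variables do not carry over. Pictures are saved under pics/ and viewed, at most 10 in all, crops included, and the job is handed in when it is done.

Besides the shell and the picture viewer there is one more tool, called after ">>>" as name(argument=value, ...), one argument or row to a line, values as JSON. jog_arm: Moves the arm, as the interface text tells. Shift numbers are shares of 300 mm and turn numbers shares of 90 degrees, none past 1 either way. Its arguments: {"type":"object","properties":{"plan":{"type":"array"}},"required":["plan"]}

```bash
mkdir -p pics; ls; cat > h.py <<'E'
import numpy as np, cv2
from scipy.spatial.transform import Rotation as R
from cell import ctrl
np.set_printoptions(precision=3,suppress=True)
def rot(o):
    o=np.array(o,float)
    if o.shape==(3,3): return o
    return (R.from_quat(o) if o.size==4 else R.from_euler('xyz',o)).as_matrix()
def pts(p,mask=None):
    """world points of masked pixels"""
    d=p['depth']; v,u=np.nonzero((d>0)&(np.ones_like(d,bool) if mask is None else mask)); z=d[v,u]
    c=np.c_[(u-p['cx'])/p['fx']*z,(v-p['cy'])/p['fy']*z,z]
    if 'hand_eye' in p:
        s=p['state']; H=np.array(p['hand_eye']); c=c@H[:3,:3].T+H[:3,3]
        return c@rot(s['tool_rot']).T+np.array(s['eef_pos'])
    return c@rot(p['orientation']).T+np.array(p['position'])
def shot(n):
    s=ctrl.read_state(); p=ctrl.get_image(n)
    if n=='wrist': p['state']=s
    return p
def save(p,f,crop=None,k=1):
    im=p['img'][:,:,::-1]
    if crop: x,y,w,h=crop; im=im[y:y+h,x:x+w]
    cv2.imwrite('pics/'+f,cv2.resize(im,None,fx=k,fy=k,interpolation=cv2.INTER_CUBIC))
E
python3 - <<'E'
from h import *
print(ctrl.read_state())
ims=[]
for n in ['side','top']:
    p=shot(n); ims.append(p['img']); print(n,p.get('position'),p.get('orientation'))
    for t in ['key','key_stand','shredder','bird','eraser','tape_measure']:
        for r in ctrl.trace(p,t)[:3]:
            q=pts(p,r['pixels']); print(t,round(r['score'],2),np.array(r['extent']).round(),np.median(q,0),q.min(0),q.max(0)) if len(q) else 0
im=np.vstack(ims)[:,:,::-1]; cv2.imwrite('pics/a.png',cv2.resize(im,None,fx=.75,fy=.75,interpolation=cv2.INTER_AREA))
E
```

```text
pics
{'clock': 0.0, 'qpos': array([ 1.132,  0.629,  0.038,  1.518, -0.027,  0.996, -0.02 ]), 'qd': array([ 0.   , -0.   ,  0.   ,  0.001,  0.001, -0.   ,  0.001]), 'tau': array([  0.   , -56.34 ,   1.227, -19.344,   0.011,   0.011,  -0.   ]), 'eef_pos': array([ 236.511, -604.695,  190.577]), 'tool_rot': array([-3.14 ,  0.   ,  0.373]), 'force': array([-0.163, -0.115, -0.714]), 'torque': array([ 0.029, -0.021,  0.04 ]), 'gripper_force': 0.0, 'width': 85.41393136868457}
side [108.267 592.432 713.586] [-2.271 -0.018 -2.537]
key 0.68 [347. 177.  19.  28.] [ 541.959 -154.334   64.184] [ 526.239 -272.154   -1.107] [ 621.191 -135.878  105.639]
key 0.64 [398. 193.  21.  36.] [ 435.199 -202.444   54.306] [ 417.101 -959.595 -525.462] [ 726.38  -179.341   95.612]
key_stand 0.58 [347. 195.  30.  36.] [ 535.494 -141.545   35.516] [ 506.196 -205.873    0.282] [ 588.256 -121.576   61.863]
shredder 0.65 [247. 252. 118. 102.] [565.34  173.08  107.717] [505.365 -20.902  -2.71 ] [775.432 263.608 114.011]
bird 0.97 [358. 265.  31.  32.] [389.899  41.299  57.043] [365.765 -35.921  -1.406] [450.842  60.10
[... 550 characters left out ...]
d 0.65 [400. 217.  44.  44.] [ 534.194 -156.007   53.998] [ 507.863 -212.923   -1.222] [ 587.917 -124.723   61.947]
shredder 0.64 [242. 172. 123. 100.] [587.531 145.483 109.873] [507.667  37.21   -3.027] [699.997 285.22  116.712]
bird 0.81 [296. 280.  27.  40.] [397.468  27.216  63.781] [368.766  -2.653  -1.936] [439.288  53.858  76.566]
bird 0.18 [409. 213.  36.  20.] [ 546.584 -166.841   76.799] [ 528.199 -213.668    4.633] [ 589.551 -139.412  105.643]
eraser 0.73 [361. 179.  20.  12.] [629.67  -83.373  12.429] [ 618.47  -102.89     3.972] [641.491 -61.392  18.398]
tape_measure 0.77 [425. 180.  41.  22.] [ 623.105 -205.052   52.696] [ 613.643 -248.085   -2.543] [ 660.258 -176.1     60.145]
```

View pics/a.png

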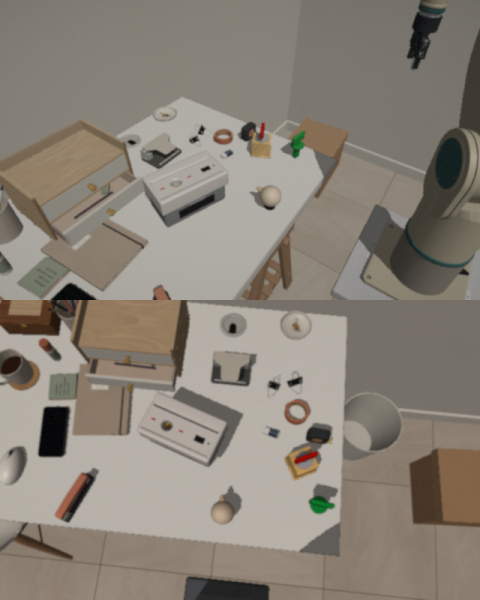

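Candidates in the top image: the red key at (410,214) and a green look-alike at (430,273). The description says red, so I choose the one at (410,214) and check it in a crop.

```bash
python3 - <<'E'
from h import *
p=shot('top'); s=shot('side')
a=cv2.resize(p['img'][125:245,180:310],None,fx=3.5,fy=3.5,interpolation=cv2.INTER_CUBIC)
b=cv2.resize(p['img'][160:300,370:460],None,fx=3,fy=3,interpolation=cv2.INTER_CUBIC)
H=max(a.shape[0],b.shape[0]); pad=lambda x: np.pad(x,((0,H-x.shape[0]),(0,0),(0,0)))
cv2.imwrite('pics/b.png',np.hstack([pad(a),pad(b)])[:,:,::-1])
for n,q in (('top',p),('side',s)):
    i=q['img'].astype(int); red=(i[...,0]>110)&(i[...,1]<70)&(i[...,2]<70)
    P=pts(q,red); k=(P[:,0]>500)&(P[:,0]<600)&(P[:,1]<-100)&(P[:,1]>-220)&(P[:,2]>60); K=P[k]
    top=K[K[:,2]>np.percentile(K[:,2],97)-6]
    r=cv2.minAreaRect(top[:,:2].astype(np.float32)); bx=cv2.boxPoints(r)
    print(n,len(K),'zmax',K[:,2].max(),'rect',r, bx)
    M=P[(P[:,2]>95)&(P[:,2]<130)&(P[:,1]>0)]
    print('marks',M[M[:,1].argsort()])
    r=ctrl.trace(q,'shredder')[0]; T=pts(q,r['pixels']); T=T[abs(T[:,2]-np.median(T[:,2]))<5]; print('shr',cv2.minAreaRect(T[:,:2].astype(np.float32)),np.median(T[:,2]))
    st=ctrl.trace(q,'key_stand')
    if st:
        T=pts(q,st[0]['pixels']);T=T[abs(T[:,2]-56)<5]; print('stand',cv2.minAreaRect(T[:,:2].astype(np.float32)))
E
```

```text
top 201 zmax 107.04053500834254 rect ((549.685302734375, -166.6641082763672), (10.846696853637695, 58.46223068237305), 27.00213050842285) [[ 531.582 -143.082]
 [ 558.125 -195.171]
 [ 567.789 -190.246]
 [ 541.246 -138.157]]
marks []
shr ((593.7661743164062, 148.90760803222656), (200.39964294433594, 117.43936920166016), 71.2327880859375) 110.36848705297507
stand ((550.5133056640625, -167.1292266845703), (60.34644317626953, 60.72843933105469), 28.3277530670166)
side 83 zmax 104.41227303031985 rect ((544.9583129882812, -160.5312042236328), (8.986408233642578, 54.34755325317383), 26.31891632080078) [[ 528.883 -138.166]
 [ 552.979 -186.88 ]
 [ 561.034 -182.896]
 [ 536.938 -134.182]]
marks []
shr ((590.8532104492188, 151.71176147460938), (200.393798828125, 119.47830200195312), 71.35599517822266) 109.76436248913103
stand ((547.6998291015625, -163.4613800048828), (57.650970458984375, 62.54838562011719), 26.659854888916016)
```

View pics/b.png

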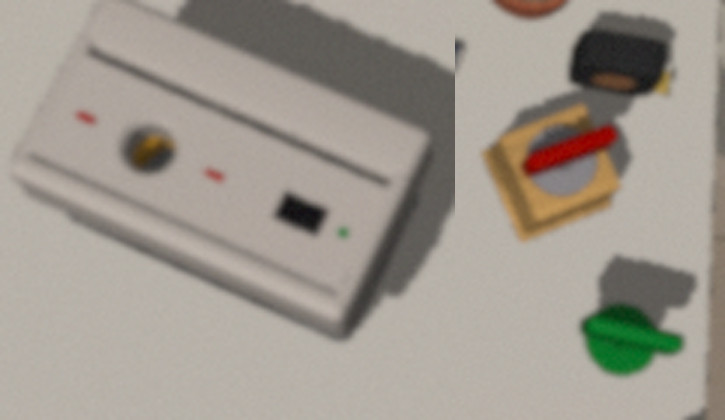

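The crop shows the red key on its stand, with the bar across the collar, at crop (572,150). The green look-alike is at (630,340). The socket is the round hole with brass inside at crop (148,148), flanked by red marks; the black square at (300,212) is only a window. Moving now.

>>> jog_arm(
  plan=[
    {"tx": 0.75, "ty": -0.49, "tz": -0.1, "wz": -0.53, "claw": 0},
    {"tx": 0.75, "ty": -0.49, "tz": -0.1, "wz": -0.53, "claw": 0},
    {"tx": 0.75, "ty": -0.49, "tz": -0.1, "wz": -0.53, "claw": 0},
    {"tx": 0.75, "ty": -0.49, "tz": -0.1, "wz": -0.53, "claw": 0},
    {"tx": 0.75, "ty": -0.49, "tz": -0.1, "wz": -0.53, "claw": 0},
    {"tx": 0.75, "ty": -0.49, "tz": -0.1, "wz": -0.53, "claw": 0},
    {"tx": 0.75, "ty": -0.49, "tz": -0.1, "wz": -0.53, "claw": 0},
    {"tx": 0.75, "ty": -0.49, "tz": -0.1, "wz": -0.53, "claw": 0},
  ],
)

```text
invalid input at $.plan[0]: expected keys tx, ty, tz, wx, wy, wz, claw
```

```bash
cat >> h.py <<'E'
def go(x,y,z,psi):
    """tool-frame shift/turn fractions to reach TCP x,y,z, tool down, yaw psi deg"""
    s=ctrl.read_state(); Rt=rot(s['tool_rot']); d=Rt.T@(np.array([x,y,z])-s['eef_pos'])
    G=R.from_euler('xyz',[np.pi,0,np.radians(psi)]).as_matrix()
    w=R.from_matrix(Rt.T@G).as_rotvec()
    print('pose',s['clock'],s['eef_pos'],np.degrees(s['tool_rot']),'t',d/300,'w',w/(np.pi/2),'F',s['force'],s['torque'][2],'q',s['qpos'],'g',s['width'],s['gripper_force'])
E
python3 - <<'E'
from h import *
p=shot('wrist'); print(p['hand_eye'],p['fx']); go(548.5,-165.5,200,117)
E
```

```text
[[  -0.001   -0.954   -0.301   77.149]
 [   1.      -0.001    0.       0.97 ]
 [  -0.      -0.301    0.954 -184.527]
 [   0.       0.       0.       1.   ]] 313.4252258434648
pose 1.05 [ 236.775 -605.368  191.518] [179.999  -0.002  21.359] t [ 1.502 -0.987 -0.028] w [ 0.    -0.    -1.063] F [-0.058 -0.468 -0.134] 0.01259318923672055 q [ 1.132  0.628  0.038  1.517 -0.027  0.996 -0.02 ] g 85.3676449007631 0.0
```

>>> jog_arm(
  plan=[
    {"tx": 0.75, "ty": -0.49, "tz": -0.1, "wx": 0, "wy": 0, "wz": -0.53, "claw": 0},
    {"tx": 0.75, "ty": -0.49, "tz": -0.1, "wx": 0, "wy": 0, "wz": -0.53, "claw": 0},
    {"tx": 0.75, "ty": -0.49, "tz": -0.1, "wx": 0, "wy": 0, "wz": -0.53, "claw": 0},
    {"tx": 0.75, "ty": -0.49, "tz": -0.1, "wx": 0, "wy": 0, "wz": -0.53, "claw": 0},
    {"tx": 0.75, "ty": -0.49, "tz": -0.1, "wx": 0, "wy": 0, "wz": -0.53, "claw": 0},
    {"tx": 0.75, "ty": -0.49, "tz": -0.1, "wx": 0, "wy": 0, "wz": -0.53, "claw": 0},
    {"tx": 0.75, "ty": -0.49, "tz": -0.1, "wx": 0, "wy": 0, "wz": -0.53, "claw": 0},
    {"tx": 0.75, "ty": -0.49, "tz": -0.1, "wx": 0, "wy": 0, "wz": -0.53, "claw": 0},
  ],
)

```text
clock: 1.85
eef_pos: [392.5, -387.0, 221.7]
tool_rot: [-3.142, 0.001, 1.204]
force: [-0.7, -0.6, 0.2]
width: 85.6
gripper_force: 0.0
```

```bash
python3 - <<'E'
from h import *
go(548.5,-165.5,200,117)
E
```

```text
pose 1.85 [ 392.462 -387.033  221.653] [-180.       0.053   69.009] t [0.876 0.221 0.071] w [-0.     0.001 -0.533] F [-0.689 -0.643  0.242] 0.052026162881557675 q [ 0.866  0.457 -0.205  1.755  0.112  0.941  0.249] g 85.57489368976957 0.0
```

>>> jog_arm(
  plan=[
    {"tx": 0.876, "ty": 0.221, "tz": 0.07, "wx": 0, "wy": 0, "wz": -0.533, "claw": 0},
    {"tx": 0.876, "ty": 0.221, "tz": 0.07, "wx": 0, "wy": 0, "wz": -0.533, "claw": 0},
    {"tx": 0.876, "ty": 0.221, "tz": 0.07, "wx": 0, "wy": 0, "wz": -0.533, "claw": 0},
    {"tx": 0.876, "ty": 0.221, "tz": 0.07, "wx": 0, "wy": 0, "wz": -0.533, "claw": 0},
    {"tx": 0.876, "ty": 0.221, "tz": 0.07, "wx": 0, "wy": 0, "wz": -0.533, "claw": 0},
    {"tx": 0.876, "ty": 0.221, "tz": 0.07, "wx": 0, "wy": 0, "wz": -0.533, "claw": 0},
    {"tx": 0.876, "ty": 0.221, "tz": 0.07, "wx": 0, "wy": 0, "wz": -0.533, "claw": 0},
    {"tx": 0.876, "ty": 0.221, "tz": 0.07, "wx": 0, "wy": 0, "wz": -0.533, "claw": 0},
  ],
)

```text
clock: 2.65
eef_pos: [547.8, -167.0, 199.9]
tool_rot: [-3.14, 0.0, 2.039]
force: [0.5, -0.1, -0.5]
width: 85.4
gripper_force: 0.0
```

```bash
python3 - <<'E'
from h import *
p=shot('wrist'); save(p,'c.png')
i=p['img'].astype(int); red=(i[...,0]>90)&(i[...,1]<70)&(i[...,2]<70)
P=pts(p,red); P=P[(abs(P[:,0]-549)<60)&(abs(P[:,1]+166)<60)]; T=P[P[:,2]>96]
print(len(P),np.percentile(P[:,2],[5,50,95]),cv2.minAreaRect(T[:,:2].astype(np.float32)),T.mean(0))
q=pts(p); S=q[(abs(q[:,2]-56)<4)&(abs(q[:,0]-549)<60)&(abs(q[:,1]+166)<60)]
print('stand',cv2.minAreaRect(S[:,:2].astype(np.float32)))
go(548.5,-165.5,200,117)
E
```

```text
699 [ 99.673 103.472 104.981] ((549.175048828125, -165.47689819335938), (10.547719955444336, 58.3819465637207), 27.168554306030273) [ 548.359 -164.401  103.342]
stand ((549.896484375, -165.92652893066406), (60.114418029785156, 60.491058349609375), 27.78775405883789)
pose 2.7 [ 547.476 -167.718  200.016] [-179.877    0.04   116.732] t [0.005 0.006 0.   ] w [-0.001  0.    -0.003] F [-0.241  0.347 -0.276] -0.007897627597410655 q [ 0.532  0.537 -0.439  1.719  0.273  0.948  0.453] g 85.71093022223192 0.0
```

View pics/c.png

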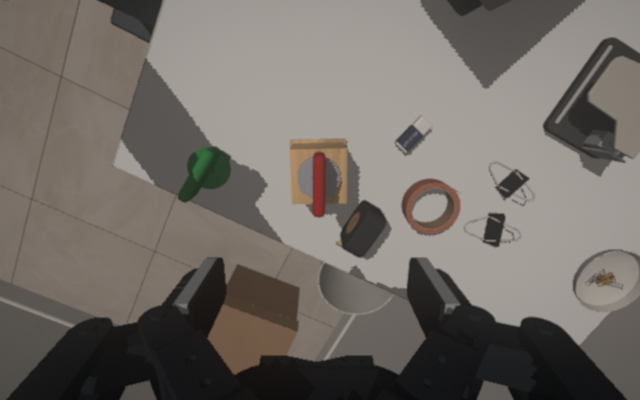

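The wrist view shows the red bar at (319,184) over the stand at (320,172), the green key away at (205,172), and the tape measure at (362,229), clear of both fingers. Descending to grip.

>>> jog_arm(
  plan=[
    {"tx": 0.004, "ty": 0.006, "tz": 0.15, "wx": 0, "wy": 0, "wz": -0.003, "claw": 0},
    {"tx": 0.004, "ty": 0.006, "tz": 0.27, "wx": 0, "wy": 0, "wz": -0.003, "claw": 0},
    {"tx": 0.004, "ty": 0.006, "tz": 0.36, "wx": 0, "wy": 0, "wz": -0.003, "claw": 0},
    {"tx": 0.004, "ty": 0.006, "tz": 0.41, "wx": 0, "wy": 0, "wz": -0.003, "claw": 0},
    {"tx": 0.004, "ty": 0.006, "tz": 0.433, "wx": 0, "wy": 0, "wz": -0.003, "claw": 0},
    {"tx": 0.004, "ty": 0.006, "tz": 0.433, "wx": 0, "wy": 0, "wz": -0.003, "claw": 0.9},
    {"tx": 0.004, "ty": 0.006, "tz": 0.433, "wx": 0, "wy": 0, "wz": -0.003, "claw": 1},
    {"tx": 0.004, "ty": 0.006, "tz": 0.433, "wx": 0, "wy": 0, "wz": -0.003, "claw": 1},
    {"tx": 0.004, "ty": 0.006, "tz": 0.433, "wx": 0, "wy": 0, "wz": -0.003, "claw": 1},
    {"tx": 0.004, "ty": 0.006, "tz": 0.433, "wx": 0, "wy": 0, "wz": -0.003, "claw": 1},
    {"tx": 0.004, "ty": 0.006, "tz": 0.433, "wx": 0, "wy": 0, "wz": -0.003, "claw": 1},
    {"tx": 0.004, "ty": 0.006, "tz": 0.433, "wx": 0, "wy": 0, "wz": -0.003, "claw": 1},
  ],
)

```text
clock: 3.9
eef_pos: [549.8, -162.9, 70.8]
tool_rot: [3.141, 0.0, 2.047]
force: [0.2, -0.8, -0.5]
width: -0.2
gripper_force: 0.0
```

```bash
python3 - <<'E'
from h import *
go(549,-165.5,210,117)
E
```

```text
pose 3.9 [ 549.785 -162.859   70.787] [179.989   0.011 117.301] t [-0.007 -0.006 -0.464] w [0.    0.    0.003] F [ 0.198 -0.763 -0.512] 0.03392136768456432 q [ 0.472  0.702 -0.365  1.837  0.379  0.672  0.362] g -0.24571651241793252 0.0
```

The gripper closed to zero width, so it holds nothing. I'll look.

```bash
python3 - <<'E'
from h import *
p=shot('wrist'); t=shot('side')
a=cv2.resize(p['img'],(480,300)); b=cv2.resize(t['img'][130:250,290:450],(400,300),interpolation=cv2.INTER_CUBIC)
cv2.imwrite('pics/d.png',np.hstack([a[:, :400],b])[:,:,::-1])
E
```

```text
(no output)
```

View pics/d.png

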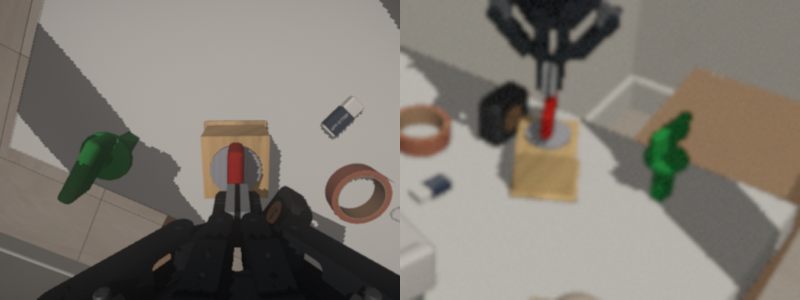

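```bash
python3 - <<'E'
from h import *
for n in ('side','top'):
    p=shot(n); P=pts(p); i=p['img'].astype(int); v,u=np.nonzero(p['depth']>0); c=i[v,u]
    near=(abs(P[:,0]-549)<40)&(abs(P[:,1]+165)<45)
    red=(c[:,0]>90)&(c[:,1]<70)&(c[:,2]<70)&near
    A=P[red]; print(n,'red',len(A),A.min(0),A.max(0),A.mean(0))
    g=near&~red&(P[:,2]>70)&(c.max(1)-c.min(1)<40)
    for z in range(70,180,10):
        B=P[g&(P[:,2]>=z)&(P[:,2]<z+10)]
        if len(B): print(z,len(B),B.min(0),B.max(0),B.mean(0))
p=shot('wrist'); P=pts(p); i=p['img'].astype(int); v,u=np.nonzero(p['depth']>0)
k=(abs(u-314)<15)&(v>200)&(v<300); 
for r in range(180,300,8):
    m=(v==r)&(abs(u-316)<3); print(r,P[m].mean(0) if m.any() else None,i[r,316])
E
```

```text
side red 76 [ 531.007 -179.378   71.112] [ 551.422 -135.866  103.683] [ 538.295 -146.058   93.48 ]
70 2 [ 533.583 -164.449   71.607] [ 541.684 -142.269   73.401] [ 537.633 -153.359   72.504]
90 2 [ 546.431 -164.302   98.056] [ 554.882 -146.69    99.174] [ 550.656 -155.496   98.615]
100 7 [ 547.888 -180.429  100.693] [ 553.146 -154.071  103.909] [ 550.103 -166.934  101.796]
110 18 [ 535.235 -162.589  113.243] [ 557.881 -149.928  119.922] [ 545.473 -154.288  117.135]
120 41 [ 534.342 -173.07   120.084] [ 558.07  -147.858  129.067] [ 545.602 -155.908  124.771]
130 41 [ 535.393 -166.804  130.504] [ 558.083 -149.539  139.994] [ 544.369 -156.174  135.027]
140 44 [ 534.354 -170.559  140.307] [ 557.852 -149.012  149.516] [ 546.224 -155.9    145.285]
150 68 [ 515.847 -169.594  150.107] [ 570.276 -139.123  159.894] [ 545.014 -154.957  156.046]
160 145 [ 509.491 -184.424  160.113] [ 581.36  -133.506  169.97 ] [ 546.802 -156.206  165.603]
170 97 [ 509.511 -189.727  170.061] [ 585.106 -130.904  179.874] [ 549.336 -154.181  174.681]
top red 101 [ 533.696 -167.04    58.256] [ 560.652 -139.737  120.
[... 855 characters left out ...]
 -159.145  174.635]
180 [ 537.176 -138.709   55.446] [115  94  70]
188 [ 539.341 -142.916   57.984] [150 120  87]
196 [ 537.266 -138.855   91.395] [98 44 39]
204 [ 537.73  -139.749  102.34 ] [129  45  41]
212 [ 539.424 -143.042  104.166] [131  45  40]
220 [ 541.426 -146.927  104.167] [130  44  40]
228 [ 543.454 -150.866  104.199] [129  42  39]
236 [ 545.423 -154.691  104.682] [129  42  38]
244 [ 547.541 -158.804  104.582] [99 38 34]
252 [ 545.173 -154.188  124.063] [37 33 30]
260 [ 545.065 -153.973  132.196] [37 33 30]
268 [ 545.079 -153.998  139.066] [35 31 30]
276 [ 545.138 -154.106  145.147] [33 29 28]
284 [ 545.399 -154.606  150.005] [40 37 37]
292 [ 547.105 -157.916  149.742] [26 23 22]
```

The wrist view shows the shut fingertips at full-resolution row ~250, in front of the bar. Depth from the side view puts them at z≈115, about 47 mm short of the reported TCP, so they closed above the bar (top at 102). The first wrist picture, with the fingers open, gives the same offset. I'll open, go 50 mm lower and grip.

>>> jog_arm(
  plan=[
    {"tx": 0, "ty": 0, "tz": 0, "wx": 0, "wy": 0, "wz": 0, "claw": 0},
    {"tx": 0, "ty": 0, "tz": 0, "wx": 0, "wy": 0, "wz": 0, "claw": 0},
    {"tx": -0.005, "ty": -0.004, "tz": 0, "wx": 0, "wy": 0, "wz": 0, "claw": 0},
    {"tx": -0.005, "ty": -0.004, "tz": 0, "wx": 0, "wy": 0, "wz": 0, "claw": 0},
    {"tx": -0.005, "ty": -0.004, "tz": 0, "wx": 0, "wy": 0, "wz": 0, "claw": 0},
    {"tx": -0.005, "ty": -0.004, "tz": 0, "wx": 0, "wy": 0, "wz": 0, "claw": 0},
    {"tx": -0.005, "ty": -0.004, "tz": 0.04, "wx": 0, "wy": 0, "wz": 0, "claw": 0},
    {"tx": -0.005, "ty": -0.004, "tz": 0.08, "wx": 0, "wy": 0, "wz": 0, "claw": 0},
    {"tx": -0.005, "ty": -0.004, "tz": 0.12, "wx": 0, "wy": 0, "wz": 0, "claw": 0},
    {"tx": -0.005, "ty": -0.004, "tz": 0.12, "wx": 0, "wy": 0, "wz": 0, "claw": 0},
  ],
)

```text
clock: 5.15
eef_pos: [547.4, -164.3, 32.2]
tool_rot: [-3.138, -0.003, 2.047]
force: [-0.5, 0.1, 0.2]
width: 85.6
gripper_force: 0.0
```

```bash
python3 - <<'E'
from h import *
go(549,-165.5,20,117)
p=shot('wrist'); t=shot('side')
a=p['img'][100:400,120:520]; b=cv2.resize(t['img'][130:250,290:450],(400,300),interpolation=cv2.INTER_CUBIC)
cv2.imwrite('pics/e.png',np.hstack([a,b])[:,:,::-1])
E
```

```text
pose 5.15 [ 547.378 -164.327   32.163] [-179.806   -0.165  117.311] t [-0.006  0.003  0.041] w [-0.002 -0.002  0.003] F [-0.522  0.142  0.23 ] -0.05590418366741819 q [ 0.454  0.758 -0.333  1.857  0.411  0.598  0.338] g 85.58659267266822 0.0
```

View pics/e.png

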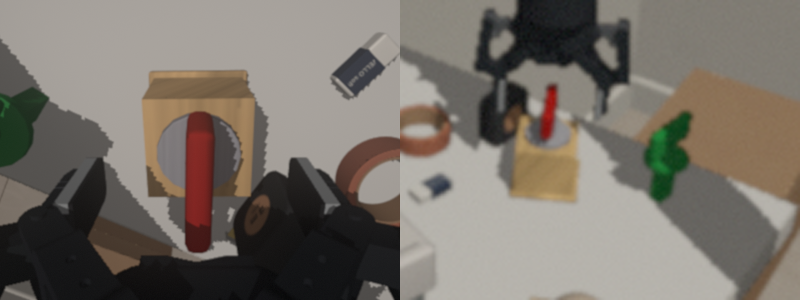

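The fingers now stand on both sides of the bar, with the bar centred at crop column 200. Going 10 mm lower and closing.

>>> jog_arm(
  plan=[
    {"tx": -0.003, "ty": 0.002, "tz": 0.034, "wx": 0, "wy": 0, "wz": 0, "claw": 0},
    {"tx": -0.003, "ty": 0.002, "tz": 0.034, "wx": 0, "wy": 0, "wz": 0, "claw": 0.7},
    {"tx": -0.003, "ty": 0.002, "tz": 0.034, "wx": 0, "wy": 0, "wz": 0, "claw": 0.8},
    {"tx": -0.003, "ty": 0.002, "tz": 0.034, "wx": 0, "wy": 0, "wz": 0, "claw": 1},
    {"tx": -0.003, "ty": 0.002, "tz": 0.034, "wx": 0, "wy": 0, "wz": 0, "claw": 1},
    {"tx": -0.003, "ty": 0.002, "tz": 0.034, "wx": 0, "wy": 0, "wz": 0, "claw": 1},
    {"tx": -0.003, "ty": 0.002, "tz": 0.034, "wx": 0, "wy": 0, "wz": 0, "claw": 1},
    {"tx": -0.003, "ty": 0.002, "tz": 0.034, "wx": 0, "wy": 0, "wz": 0, "claw": 1},
  ],
)

```text
clock: 6.05
eef_pos: [550.5, -165.3, 24.8]
tool_rot: [3.141, 0.0, 2.047]
force: [-0.8, 0.6, 3.3]
width: 11.1
gripper_force: 58.9
```

```bash
python3 - <<'E'
from h import *
go(549,-165.5,160,117)
E
```

```text
pose 6.05 [ 550.549 -165.315   24.806] [179.971   0.026 117.296] t [ 0.002 -0.005 -0.451] w [0.    0.    0.003] F [-0.767  0.644  3.288] -0.023343478650241948 q [ 0.449  0.77  -0.326  1.857  0.418  0.581  0.332] g 11.076010475809282 58.85255992412567
```

Gripped: width 11 mm, force 59 N. Lifting straight up.

>>> jog_arm(
  plan=[
    {"tx": 0, "ty": 0, "tz": -0.05, "wx": 0, "wy": 0, "wz": 0, "claw": 1},
    {"tx": 0, "ty": 0, "tz": -0.1, "wx": 0, "wy": 0, "wz": 0, "claw": 1},
    {"tx": 0, "ty": 0, "tz": -0.15, "wx": 0, "wy": 0, "wz": 0, "claw": 1},
    {"tx": 0, "ty": 0, "tz": -0.2, "wx": 0, "wy": 0, "wz": 0, "claw": 1},
    {"tx": 0, "ty": 0, "tz": -0.3, "wx": 0, "wy": 0, "wz": 0, "claw": 1},
    {"tx": 0, "ty": 0, "tz": -0.4, "wx": 0, "wy": 0, "wz": 0, "claw": 1},
    {"tx": 0, "ty": 0, "tz": -0.47, "wx": 0, "wy": 0, "wz": 0, "claw": 1},
    {"tx": 0, "ty": 0, "tz": -0.5, "wx": 0, "wy": 0, "wz": 0, "claw": 1},
    {"tx": 0, "ty": 0, "tz": -0.5, "wx": 0, "wy": 0, "wz": 0, "claw": 1},
    {"tx": 0, "ty": 0, "tz": -0.5, "wx": 0, "wy": 0, "wz": 0, "claw": 1},
  ],
)

```text
clock: 7.05
eef_pos: [549.5, -165.3, 173.7]
tool_rot: [-3.14, -0.001, 2.047]
force: [0.5, 0.1, -2.4]
width: 11.2
gripper_force: 58.6
```

```bash
python3 - <<'E'
from h import *
go(549,-165.5,160,117)
p=shot('wrist')
i=p['img'].astype(int)
print('z', ctrl.read_state()['eef_pos'],ctrl.read_state()['tool_rot'])
red=(i[...,0]>80)&(i[...,1]<60)&(i[...,2]<60)
P=pts(p,red); s=p['state']; P=P[(np.linalg.norm(P[:,:2]-s['eef_pos'][:2],axis=1)<50)]
L=(P-s['eef_pos'])@rot(s['tool_rot']); print('bar in tool: ',len(L),L.min(0),L.max(0),L.mean(0))
E
```

```text
pose 7.05 [ 549.452 -165.277  173.732] [-179.932   -0.047  117.295] t [-0.    -0.002  0.046] w [-0.001 -0.001  0.003] F [ 0.52   0.058 -2.38 ] -0.014444087111779387 q [ 0.524  0.569 -0.435  1.746  0.296  0.893  0.438] g 11.24949036045771 58.63083153963089
z [ 549.204 -165.211  173.276] [-3.14  -0.001  2.047]
bar in tool:  2337 [-26.579  -7.107 -80.918] [ 30.226   5.248 -50.976] [ 18.539  -0.058 -76.223]
```

>>> jog_arm(
  plan=[
    {"tx": 0.06, "ty": 0.06, "tz": 0, "wx": 0, "wy": 0, "wz": 0, "claw": 1},
    {"tx": 0.16, "ty": 0.15, "tz": 0, "wx": 0, "wy": 0, "wz": 0, "claw": 1},
    {"tx": 0.28, "ty": 0.26, "tz": 0, "wx": 0, "wy": 0, "wz": 0, "claw": 1},
    {"tx": 0.4, "ty": 0.37, "tz": 0, "wx": 0, "wy": 0, "wz": 0, "claw": 1},
    {"tx": 0.52, "ty": 0.48, "tz": 0, "wx": 0, "wy": 0, "wz": 0, "claw": 1},
    {"tx": 0.62, "ty": 0.57, "tz": 0, "wx": 0, "wy": 0, "wz": 0, "claw": 1},
    {"tx": 0.69, "ty": 0.63, "tz": 0, "wx": 0, "wy": 0, "wz": 0, "claw": 1},
    {"tx": 0.72, "ty": 0.66, "tz": 0.05, "wx": 0, "wy": 0, "wz": 0, "claw": 1},
    {"tx": 0.72, "ty": 0.66, "tz": 0.07, "wx": 0, "wy": 0, "wz": 0, "claw": 1},
    {"tx": 0.72, "ty": 0.66, "tz": 0.07, "wx": 0, "wy": 0, "wz": 0, "claw": 1},
    {"tx": 0.72, "ty": 0.66, "tz": 0.07, "wx": 0, "wy": 0, "wz": 0, "claw": 1},
  ],
)

```text
clock: 8.2
eef_pos: [626.7, 114.2, 152.5]
tool_rot: [-3.139, 0.001, 2.044]
force: [-1.1, 1.4, -1.3]
width: 10.9
gripper_force: 58.7
```

```bash
python3 - <<'E'
from h import *
go(626.5,118,150,117)
p=shot('wrist'); np.savez('w.npz',**{k:v for k,v in p.items() if k!='state'},e=p['state']['eef_pos'],r=p['state']['tool_rot'])
i=p['img']; a=i[0:280,120:520]; b=cv2.resize(i[70:140,270:370],(400,280),interpolation=cv2.INTER_CUBIC)
b=np.clip(b.astype(float)*1.6,0,255).astype(np.uint8)
cv2.imwrite('pics/f.png',np.hstack([a,b])[:,:,::-1])
E
```

```text
pose 8.2 [626.691 114.246 152.488] [-179.849    0.064  117.117] t [0.011 0.005 0.008] w [-0.002  0.001  0.001] F [-1.083  1.372 -1.273] -0.034381440306601244 q [ 0.016  0.679 -0.408  1.586  0.315  0.944 -0.025] g 10.858083076249024 58.667006492614746
```

View pics/f.png

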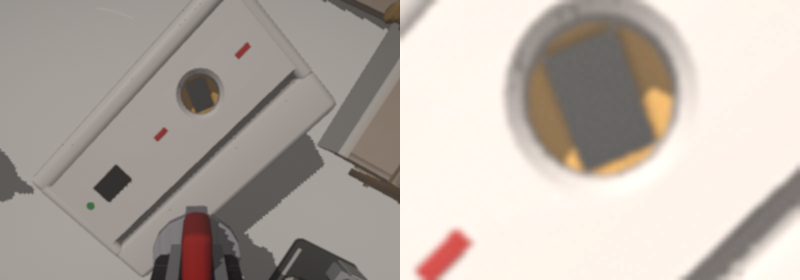

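The drive slot shows as the dark rectangle inside the socket at (320,92), between the red marks at (362,50) and (280,134). I'll measure its angle, the marks' direction and the bore centre by ray/plane intersection.

```bash
python3 - <<'E'
from h import *
p=dict(np.load('w.npz')); H=p['hand_eye']; Rt=rot(p['r'])
def plane(uv,z):
    uv=np.atleast_2d(uv).astype(float); c=np.c_[(uv[:,0]-p['cx'])/p['fx'],(uv[:,1]-p['cy'])/p['fy'],np.ones(len(uv))]
    d=c@H[:3,:3].T@Rt.T; o=Rt@H[:3,3]+p['e']; return (o+d*((z-o[2])/d[:,2])[:,None])[:,:2]
i=p['img'].astype(int); V,U=np.mgrid[:400,:640]
red=((i[...,0]-i[...,1])>60)&(V<160)&(U<400)
n,l,st,c=cv2.connectedComponentsWithStats(red.astype(np.uint8)); c=[c[k] for k in range(1,n) if st[k,4]>15]; print('marks px',c)
m=plane(np.array(c),110); d=m[0]-m[1]; print('marks',m,'mid',m.mean(0),'yaw y',np.degrees(np.arctan2(d[1],d[0]))%180,np.linalg.norm(d))
near=np.hypot(U-320,V-92)<28
g=i.sum(2); 
# bore interior: non-white
bore=near&(g<420); n,l,st,cc=cv2.connectedComponentsWithStats(bore.astype(np.uint8)); k=1+st[1:,4].argmax()
q=plane(np.c_[U[l==k],V[l==k]],110); print('rim', cv2.minEnclosingCircle(q.astype(np.float32)),q.mean(0))
sat=i.max(2)-i.min(2)
br=near&(sat>35); q=plane(np.c_[U[br],V[br]],86); print('brass circ',cv2.minEnclosingCircle(q.astype(np.float32)))
cen=np.hypot(U-320,V-94)<20
sl=cen&(sat<22)&(g<300); n,l,st,cc=cv2.connectedComponentsWithStats(cv2.morphologyEx(sl.astype(np.uint8),cv2.MORPH_OPEN,np.ones((5,5))));k=1+st[1:,4].argmax()
q=plane(np.c_[U[l==k],V[l==k]],86); r=cv2.minAreaRect(q.astype(np.float32)); print('slot',st[k],r)
w,v=np.linalg.eigh(np.cov(q.T)); print('pca',np.sqrt(12*w),np.degrees(np.arctan2(v[1,1],v[0,1]))%180,q.mean(0)); print(p['e'],ctrl.read_state()['eef_pos'])
E
```

```text
marks px [array([362.162,  50.324]), array([280.466, 133.948])]
marks [[604.349 224.398]
 [579.377 150.818]] mid [591.863 187.608] yaw y 71.25374409914915 77.70176789919007
rim ((591.3483276367188, 187.9866180419922), 16.54458236694336) [590.328 188.878]
brass circ ((592.5386962890625, 187.14892578125), 13.20528793334961)
slot [306  78  26  33 596] ((591.71923828125, 187.67254638671875), (15.171527862548828, 22.258960723876953), 48.30619812011719)
pca [14.696 21.745] 137.9064083161215 [591.361 187.875]
[626.691 114.246 152.488] [627.141 114.693 153.121]
```

The slot's long axis is at 138.0°±0.3 and the marks at 71.25°, so the slot sits 67° from the marks. The socket is at about (591.8,187.5). I'll turn the key to 138° and re-measure the socket relative to the held bar, so that calibration bias cancels.

>>> jog_arm(
  plan=[
    {"tx": 0.03, "ty": 0.098, "tz": 0, "wx": 0, "wy": 0, "wz": -0.09, "claw": 1},
    {"tx": 0.03, "ty": 0.098, "tz": 0, "wx": 0, "wy": 0, "wz": -0.18, "claw": 1},
    {"tx": 0.03, "ty": 0.098, "tz": 0, "wx": 0, "wy": 0, "wz": -0.232, "claw": 1},
    {"tx": 0.03, "ty": 0.098, "tz": 0, "wx": 0, "wy": 0, "wz": -0.232, "claw": 1},
    {"tx": 0.03, "ty": 0.098, "tz": 0, "wx": 0, "wy": 0, "wz": -0.232, "claw": 1},
    {"tx": 0.03, "ty": 0.098, "tz": 0, "wx": 0, "wy": 0, "wz": -0.232, "claw": 1},
  ],
)

```text
clock: 8.85
eef_pos: [649.3, 138.1, 153.8]
tool_rot: [3.142, 0.001, 2.409]
force: [0.1, -0.2, -0.3]
width: 11.5
gripper_force: 58.9
```

```bash
cat > m.py <<'E'
from h import *
# all in a tool-fixed frame (nominal tool axes, level): socket, slot and bar relative to the TCP
E0=[];out=[]
for t in range(5):
    p=shot('wrist'); s=p['state']; E0.append(np.r_[s['eef_pos'],s['tool_rot'][2]]); H=p['hand_eye']
    i=p['img'].astype(int); V,U=np.mgrid[:400,:640]; sat=i.max(2)-i.min(2); g=i.sum(2)
    zt=np.mean([e[2] for e in E0])
    def plane(uv,h): # h: world height
        uv=np.atleast_2d(uv).astype(float); c=np.c_[(uv[:,0]-p['cx'])/p['fx'],(uv[:,1]-p['cy'])/p['fy'],np.ones(len(uv))]@H[:3,:3].T
        return (H[:3,3]+c*((zt-h-H[2,3])/c[:,2])[:,None])[:,:2]
    red=((i[...,0]-i[...,1])>60)&(V<170)
    n,l,st,c=cv2.connectedComponentsWithStats(red.astype(np.uint8)); k=[j for j in range(1,n) if 15<st[j,4]<300 and abs(plane(c[j],110)[0]-[77,0]).max()<60]
    mk=plane(c[k],110); near=np.hypot(*(U-320,V-92))<34
    ctr=plane(np.array([[320,92]]),110)
    br=near&(sat>35); nb=cv2.minEnclosingCircle(plane(np.c_[U[br],V[br]],86).astype(np.float32))
    sl=(np.hypot(U-320,V-94)<24)&(sat<22)&(g<300); n,l,st,cc=cv2.connectedComponentsWithStats(cv2.morphologyEx(sl.astype(np.uint8),cv2.MORPH_OPEN,np.ones((5,5))));k=1+st[1:,4].argmax()
    r=cv2.minAreaRect(plane(np.c_[U[l==k],V[l==k]],86).astype(np.float32))
    # bar: two long edges and far end at its top height
    rd=(i[...,0]>80)&(i[...,1]<70)&(V>205)&(abs(U-320)<40)
    B=[];
    zb=zt-(-77.2)  # bar top height
    b=plane(np.c_[U[rd],V[rd]],zb); row=b[(b[:,0]>14)&(b[:,0]<27)]
    bl=[(row[abs(row[:,0]-x)<1][:,1].min(),row[abs(row[:,0]-x)<1][:,1].max()) for x in (16,25)]
    out.append(np.r_[mk.mean(0),nb[0],r[0],r[1],r[2],np.percentile(b[:,0],99.5),np.ravel(bl)])
    print('marks',mk.ravel(),len(mk))
o=np.median(out,0); e=np.mean(E0,0)
print('marksmid',o[:2],'brass',o[2:4],'slot',o[4:9],'bar xmax',o[9],'edges@16,25',o[10:]); print('eef',e[:3],np.degrees(e[3]))
E
python3 m.py
```

```text
marks [ 91.166  34.106  60.584 -37.442] 2
marks [ 90.937  34.023  60.383 -37.604] 2
marks [ 90.793  34.025  60.269 -37.589] 2
marks [ 90.574  33.9    60.114 -37.739] 2
marks [ 90.526  33.899  60.084 -37.742] 2
marksmid [75.531 -1.79 ] brass [74.579 -1.677] slot [78.881 -2.688 27.618 21.214  0.054] bar xmax 37.46425137742697 edges@16,25 [-5.791  4.599 -6.039  4.873]
eef [649.219 138.527 153.672] 138.09731165275625
```

>>> jog_arm(
  plan=[
    {"tx": 0.1, "ty": -0.005, "tz": 0, "wx": 0, "wy": 0, "wz": 0, "claw": 1},
    {"tx": 0.2, "ty": -0.005, "tz": 0, "wx": 0, "wy": 0, "wz": 0, "claw": 1},
    {"tx": 0.25, "ty": -0.005, "tz": 0, "wx": 0, "wy": 0, "wz": 0, "claw": 1},
    {"tx": 0.25, "ty": -0.005, "tz": 0, "wx": 0, "wy": 0, "wz": 0, "claw": 1},
    {"tx": 0.25, "ty": -0.005, "tz": 0.05, "wx": 0, "wy": 0, "wz": 0, "claw": 1},
    {"tx": 0.25, "ty": -0.005, "tz": 0.07, "wx": 0, "wy": 0, "wz": 0, "claw": 1},
    {"tx": 0.25, "ty": -0.005, "tz": 0.08, "wx": 0, "wy": 0, "wz": 0, "claw": 1},
    {"tx": 0.25, "ty": -0.005, "tz": 0.08, "wx": 0, "wy": 0, "wz": 0, "claw": 1},
  ],
)

```text
clock: 9.9
eef_pos: [592.3, 186.7, 128.2]
tool_rot: [-3.14, -0.001, 2.41]
force: [0.5, 0.2, -0.9]
width: 11.6
gripper_force: 58.9
```

```bash
cat > e.py <<'E'
from h import *
a=[]
for t in range(4):
    p=ctrl.get_image('wrist' if t else 'side'); s=ctrl.read_state(); a.append(np.r_[s['eef_pos'],np.degrees(s['tool_rot']),s['force'],s['torque'],s['width']])
    if t==0:
        save(p,'g%d.png'%int(s['clock']*10),(150,150,200,150),2)
print(s['clock'],np.mean(a,0),'keyz',np.mean(a,0)[2]-14.8)
E
python3 e.py
```

```text
10.1 [592.605 187.536 129.282  -0.004  -0.001 138.14    0.361   0.176  -0.734
   0.005  -0.015  -0.002  11.271] keyz 114.48232856392399
```

>>> jog_arm(
  plan=[
    {"tx": 0, "ty": 0, "tz": 0.007, "wx": 0, "wy": 0, "wz": 0, "claw": 1},
    {"tx": 0, "ty": 0, "tz": 0.014, "wx": 0, "wy": 0, "wz": 0, "claw": 1},
    {"tx": 0, "ty": 0, "tz": 0.019, "wx": 0, "wy": 0, "wz": 0, "claw": 1},
    {"tx": 0, "ty": 0, "tz": 0.023, "wx": 0, "wy": 0, "wz": 0, "claw": 1},
    {"tx": 0, "ty": 0, "tz": 0.026, "wx": 0, "wy": 0, "wz": 0, "claw": 1},
    {"tx": 0, "ty": 0, "tz": 0.026, "wx": 0, "wy": 0, "wz": 0, "claw": 1},
  ],
)

```text
clock: 10.7
eef_pos: [592.2, 187.8, 121.5]
tool_rot: [-3.141, -0.0, 2.412]
force: [0.5, 0.2, -1.2]
width: 11.9
gripper_force: 58.9
```

```bash
python3 e.py
```

```text
10.9 [592.274 187.87  121.651  89.997   0.002 138.179   0.227  -0.674  -0.901
  -0.007  -0.004   0.01   11.181] keyz 106.85144430897309
```

>>> jog_arm(
  plan=[
    {"tx": 0, "ty": 0, "tz": 0.004, "wx": 0, "wy": 0, "wz": 0, "claw": 1},
    {"tx": 0, "ty": 0, "tz": 0.008, "wx": 0, "wy": 0, "wz": 0, "claw": 1},
    {"tx": 0, "ty": 0, "tz": 0.012, "wx": 0, "wy": 0, "wz": 0, "claw": 1},
    {"tx": 0, "ty": 0, "tz": 0.016, "wx": 0, "wy": 0, "wz": 0, "claw": 1},
    {"tx": 0, "ty": 0, "tz": 0.02, "wx": 0, "wy": 0, "wz": 0, "claw": 1},
    {"tx": 0, "ty": 0, "tz": 0.02, "wx": 0, "wy": 0, "wz": 0, "claw": 1},
  ],
)

```text
clock: 11.5
eef_pos: [592.1, 187.8, 115.4]
tool_rot: [-3.141, -0.0, 2.412]
force: [-0.6, 0.3, -1.0]
width: 11.5
gripper_force: 58.9
```

```bash
python3 e.py
```

```text
11.7 [592.251 187.851 115.612  -0.      0.    138.18    0.04    0.106  -1.365
  -0.006  -0.013  -0.023  11.319] keyz 100.81157836457396
```

In the bore with no force. Continuing to just above the drive.

>>> jog_arm(
  plan=[
    {"tx": 0, "ty": 0, "tz": 0.005, "wx": 0, "wy": 0, "wz": 0, "claw": 1},
    {"tx": 0, "ty": 0, "tz": 0.01, "wx": 0, "wy": 0, "wz": 0, "claw": 1},
    {"tx": 0, "ty": 0, "tz": 0.015, "wx": 0, "wy": 0, "wz": 0, "claw": 1},
    {"tx": 0, "ty": 0, "tz": 0.02, "wx": 0, "wy": 0, "wz": 0, "claw": 1},
    {"tx": 0, "ty": 0, "tz": 0.025, "wx": 0, "wy": 0, "wz": 0, "claw": 1},
    {"tx": 0, "ty": 0, "tz": 0.03, "wx": 0, "wy": 0, "wz": 0, "claw": 1},
    {"tx": 0, "ty": 0, "tz": 0.035, "wx": 0, "wy": 0, "wz": 0, "claw": 1},
    {"tx": 0, "ty": 0, "tz": 0.04, "wx": 0, "wy": 0, "wz": 0, "claw": 1},
    {"tx": 0, "ty": 0, "tz": 0.04, "wx": 0, "wy": 0, "wz": 0, "claw": 1},
  ],
)

```text
clock: 12.6
eef_pos: [592.1, 187.7, 103.4]
tool_rot: [-3.141, -0.0, 2.412]
force: [-0.2, -0.0, -1.9]
width: 11.5
gripper_force: 58.9
```

```bash
python3 e.py
```

```text
12.8 [592.258 187.856 103.615  89.999   0.001 138.179  -0.176   0.144  -0.872
  -0.009   0.017   0.019  11.335] keyz 88.81546254351471
```

Now the drive entry (key z 86). I'll go 5 mm down in 0.9 mm steps.

>>> jog_arm(
  plan=[
    {"tx": 0, "ty": 0, "tz": 0.003, "wx": 0, "wy": 0, "wz": 0, "claw": 1},
    {"tx": 0, "ty": 0, "tz": 0.006, "wx": 0, "wy": 0, "wz": 0, "claw": 1},
    {"tx": 0, "ty": 0, "tz": 0.009, "wx": 0, "wy": 0, "wz": 0, "claw": 1},
    {"tx": 0, "ty": 0, "tz": 0.012, "wx": 0, "wy": 0, "wz": 0, "claw": 1},
    {"tx": 0, "ty": 0, "tz": 0.015, "wx": 0, "wy": 0, "wz": 0, "claw": 1},
    {"tx": 0, "ty": 0, "tz": 0.015, "wx": 0, "wy": 0, "wz": 0, "claw": 1},
  ],
)

```text
clock: 13.4
eef_pos: [592.2, 187.8, 99.0]
tool_rot: [-3.141, -0.0, 2.412]
force: [-0.9, 0.2, -0.3]
width: 11.0
gripper_force: 58.9
```

```bash
python3 e.py
```

```text
13.6 [592.247 187.866  99.113  -0.     -0.    138.181  -0.196  -0.285  -1.067
  -0.003   0.002  -0.013  11.321] keyz 84.31277247379323
```

>>> jog_arm(
  plan=[
    {"tx": 0, "ty": 0, "tz": 0.003, "wx": 0, "wy": 0, "wz": 0, "claw": 1},
    {"tx": 0, "ty": 0, "tz": 0.006, "wx": 0, "wy": 0, "wz": 0, "claw": 1},
    {"tx": 0, "ty": 0, "tz": 0.009, "wx": 0, "wy": 0, "wz": 0, "claw": 1},
    {"tx": 0, "ty": 0, "tz": 0.012, "wx": 0, "wy": 0, "wz": 0, "claw": 1},
    {"tx": 0, "ty": 0, "tz": 0.012, "wx": 0, "wy": 0, "wz": 0, "claw": 1},
  ],
)

```text
clock: 14.1
eef_pos: [592.1, 187.8, 95.4]
tool_rot: [-3.141, -0.0, 2.412]
force: [-0.2, 0.2, -0.6]
width: 11.2
gripper_force: 58.9
```

```bash
python3 e.py
```

```text
14.3 [592.238 187.845  95.492  90.002  -0.001 138.179   0.538   0.3    -1.148
   0.002  -0.004   0.008  11.386] keyz 80.69161465964252
```

The key is 5 mm into the slot with no force. Lowering to just above home (key z 64).

>>> jog_arm(
  plan=[
    {"tx": 0, "ty": 0, "tz": 0.005, "wx": 0, "wy": 0, "wz": 0, "claw": 1},
    {"tx": 0, "ty": 0, "tz": 0.01, "wx": 0, "wy": 0, "wz": 0, "claw": 1},
    {"tx": 0, "ty": 0, "tz": 0.015, "wx": 0, "wy": 0, "wz": 0, "claw": 1},
    {"tx": 0, "ty": 0, "tz": 0.02, "wx": 0, "wy": 0, "wz": 0, "claw": 1},
    {"tx": 0, "ty": 0, "tz": 0.025, "wx": 0, "wy": 0, "wz": 0, "claw": 1},
    {"tx": 0, "ty": 0, "tz": 0.03, "wx": 0, "wy": 0, "wz": 0, "claw": 1},
    {"tx": 0, "ty": 0, "tz": 0.035, "wx": 0, "wy": 0, "wz": 0, "claw": 1},
    {"tx": 0, "ty": 0, "tz": 0.04, "wx": 0, "wy": 0, "wz": 0, "claw": 1},
    {"tx": 0, "ty": 0, "tz": 0.044, "wx": 0, "wy": 0, "wz": 0, "claw": 1},
    {"tx": 0, "ty": 0, "tz": 0.044, "wx": 0, "wy": 0, "wz": 0, "claw": 1},
  ],
)

```text
clock: 15.3
eef_pos: [592.1, 187.8, 82.1]
tool_rot: [-3.141, -0.0, 2.412]
force: [0.1, -0.7, -2.2]
width: 11.2
gripper_force: 58.9
```

```bash
python3 e.py
```

```text
15.5 [592.262 187.865  82.332  89.997   0.001 138.179   0.115  -0.323  -1.1
   0.001  -0.007   0.004  11.427] keyz 67.53241853022944
```

>>> jog_arm(
  plan=[
    {"tx": 0, "ty": 0, "tz": 0.002, "wx": 0, "wy": 0, "wz": 0, "claw": 1},
    {"tx": 0, "ty": 0, "tz": 0.004, "wx": 0, "wy": 0, "wz": 0, "claw": 1},
    {"tx": 0, "ty": 0, "tz": 0.006, "wx": 0, "wy": 0, "wz": 0, "claw": 1},
    {"tx": 0, "ty": 0, "tz": 0.008, "wx": 0, "wy": 0, "wz": 0, "claw": 1},
    {"tx": 0, "ty": 0, "tz": 0.008, "wx": 0, "wy": 0, "wz": 0, "claw": 1},
    {"tx": 0, "ty": 0, "tz": 0.008, "wx": 0, "wy": 0, "wz": 0, "claw": 1},
  ],
)

```text
clock: 16.1
eef_pos: [592.2, 187.8, 79.9]
tool_rot: [-3.142, 0.0, 2.412]
force: [0.1, 0.2, -1.6]
width: 11.2
gripper_force: 58.9
```

```bash
python3 e.py
```

```text
16.3 [592.264 187.855  79.944 179.997   0.001 138.178  -0.225   0.078  -0.759
   0.014   0.019  -0.017  11.159] keyz 65.14409670941052
```

>>> jog_arm(
  plan=[
    {"tx": 0, "ty": 0, "tz": 0.002, "wx": 0, "wy": 0, "wz": 0, "claw": 1},
    {"tx": 0, "ty": 0, "tz": 0.003, "wx": 0, "wy": 0, "wz": 0, "claw": 1},
    {"tx": 0, "ty": 0, "tz": 0.003, "wx": 0, "wy": 0, "wz": 0, "claw": 1},
  ],
)

```text
clock: 16.6
eef_pos: [592.3, 187.8, 79.0]
tool_rot: [-3.142, 0.0, 2.412]
force: [-0.2, 0.2, -0.1]
width: 11.0
gripper_force: 58.9
```

```bash
python3 e.py
```

```text
16.8 [592.259 187.827  79.004  -0.      0.002 138.18   -0.132   0.5    -0.994
  -0.003  -0.003   0.034  11.328] keyz 64.20413195335149
```

Effectively home with no force. Turning clockwise, checking after the first 18°.

>>> jog_arm(
  plan=[
    {"tx": 0, "ty": 0, "tz": 0, "wx": 0, "wy": 0, "wz": 0.03, "claw": 1},
    {"tx": 0, "ty": 0, "tz": 0, "wx": 0, "wy": 0, "wz": 0.06, "claw": 1},
    {"tx": 0, "ty": 0, "tz": 0, "wx": 0, "wy": 0, "wz": 0.1, "claw": 1},
    {"tx": 0, "ty": 0, "tz": 0, "wx": 0, "wy": 0, "wz": 0.14, "claw": 1},
    {"tx": 0, "ty": 0, "tz": 0, "wx": 0, "wy": 0, "wz": 0.18, "claw": 1},
    {"tx": 0, "ty": 0, "tz": 0, "wx": 0, "wy": 0, "wz": 0.2, "claw": 1},
  ],
)

```text
clock: 17.4
eef_pos: [591.9, 187.9, 79.0]
tool_rot: [-3.141, -0.0, 2.096]
force: [-1.5, 0.2, -0.6]
width: 11.7
gripper_force: 58.5
```

```bash
python3 e.py
```

```text
17.6 [ 591.855  187.868   78.976 -179.962   -0.003  120.194   -0.825   -0.286
   -0.506   -0.006    0.275    0.1     11.281] keyz 64.17599481276594
```

>>> jog_arm(
  plan=[
    {"tx": 0, "ty": 0, "tz": 0, "wx": 0, "wy": 0, "wz": 0.04, "claw": 1},
    {"tx": 0, "ty": 0, "tz": 0, "wx": 0, "wy": 0, "wz": 0.09, "claw": 1},
    {"tx": 0, "ty": 0, "tz": 0, "wx": 0, "wy": 0, "wz": 0.14, "claw": 1},
    {"tx": 0, "ty": 0, "tz": 0, "wx": 0, "wy": 0, "wz": 0.19, "claw": 1},
    {"tx": 0, "ty": 0, "tz": 0, "wx": 0, "wy": 0, "wz": 0.24, "claw": 1},
    {"tx": 0, "ty": 0, "tz": 0, "wx": 0, "wy": 0, "wz": 0.3, "claw": 1},
    {"tx": 0, "ty": 0, "tz": 0, "wx": 0, "wy": 0, "wz": 0.36, "claw": 1},
    {"tx": 0, "ty": 0, "tz": 0, "wx": 0, "wy": 0, "wz": 0.42, "claw": 1},
    {"tx": 0, "ty": 0, "tz": 0, "wx": 0, "wy": 0, "wz": 0.48, "claw": 1},
    {"tx": 0, "ty": 0, "tz": 0, "wx": 0, "wy": 0, "wz": 0.53, "claw": 1},
    {"tx": 0, "ty": 0, "tz": 0, "wx": 0, "wy": 0, "wz": 0.55, "claw": 1},
    {"tx": 0, "ty": 0, "tz": 0, "wx": 0, "wy": 0, "wz": 0.55, "claw": 1},
  ],
)

```text
clock: 18.8
eef_pos: [591.4, 187.9, 79.0]
tool_rot: [-3.14, 0.001, 1.235]
force: [-2.9, -0.5, 1.4]
width: 10.9
gripper_force: 58.9
```

```bash
python3 e.py; cat > k.py <<'E'
from h import *
for n in ('top','wrist'):
    p=shot(n); i=p['img'].astype(int); P=pts(p,(i[...,0]>80)&(i[...,1]<65)&(i[...,2]<65))
    P=P[(np.hypot(P[:,0]-592,P[:,1]-187.5)<45)&(P[:,2]>118)]; T=P[P[:,2]>np.percentile(P[:,2],90)-5]
    print(n,len(P),'top z',np.median(T[:,2]),cv2.minAreaRect(T[:,:2].astype(np.float32)))
E
python3 k.py
```

```text
19.0 [ 591.44   187.868   78.945 -179.922    0.037   70.759   -3.631   -0.243
    2.122   -0.049    0.996    0.104   11.157] keyz 64.14497964662118
top 6 top z 155.42503135089333 ((584.24560546875, 158.7029571533203), (3.859699010848999, 1.1871604919433594), 22.201337814331055)
wrist 1677 top z 157.6888335759051 ((592.3685913085938, 188.48614501953125), (58.362579345703125, 11.201164245605469), 70.84129333496094)
```

Aligned: bar at 70.8° against the marks at 71.25°. Releasing and retreating straight up.

>>> jog_arm(
  plan=[
    {"tx": 0, "ty": 0, "tz": 0, "wx": 0, "wy": 0, "wz": 0, "claw": 0.7},
    {"tx": 0, "ty": 0, "tz": 0, "wx": 0, "wy": 0, "wz": 0, "claw": 0.4},
    {"tx": 0, "ty": 0, "tz": 0, "wx": 0, "wy": 0, "wz": 0, "claw": 0},
    {"tx": 0, "ty": 0, "tz": 0, "wx": 0, "wy": 0, "wz": 0, "claw": 0},
    {"tx": 0, "ty": 0, "tz": 0, "wx": 0, "wy": 0, "wz": 0, "claw": 0},
    {"tx": 0, "ty": 0, "tz": 0, "wx": 0, "wy": 0, "wz": 0, "claw": 0},
    {"tx": 0, "ty": 0, "tz": -0.1, "wx": 0, "wy": 0, "wz": 0, "claw": 0},
    {"tx": 0, "ty": 0, "tz": -0.25, "wx": 0, "wy": 0, "wz": 0, "claw": 0},
    {"tx": 0, "ty": 0, "tz": -0.4, "wx": 0, "wy": 0, "wz": 0, "claw": 0},
    {"tx": 0, "ty": 0, "tz": -0.45, "wx": 0, "wy": 0, "wz": 0, "claw": 0},
    {"tx": 0, "ty": 0, "tz": -0.45, "wx": 0, "wy": 0, "wz": 0, "claw": 0},
  ],
)

```text
clock: 20.2
eef_pos: [594.3, 188.6, 217.3]
tool_rot: [3.136, -0.004, 1.233]
force: [-0.3, 0.1, -1.5]
width: 85.6
gripper_force: 0.0
```

```bash
python3 k.py; python3 - <<'E'
from h import *
p=shot('wrist'); t=shot('side')
a=p['img'][60:360,120:520]; b=cv2.resize(t['img'][150:330,150:390],(400,300),interpolation=cv2.INTER_CUBIC)
cv2.imwrite('pics/z.png',np.hstack([a,b])[:,:,::-1]); go(592,188,200,71)
E
```

```text
top 76 top z 155.6284226463457 ((585.5656127929688, 165.28489685058594), (15.89300537109375, 11.295775413513184), 73.70014190673828)
wrist 860 top z 157.5517066497003 ((592.008056640625, 188.52761840820312), (57.65919494628906, 10.662014961242676), 72.99938201904297)
pose 20.4 [591.059 187.386 212.214] [-179.853    0.121   70.684] t [0.003 0.002 0.041] w [-0.002  0.001 -0.004] F [ 0.24  -0.267  0.561] 0.003137128515959048 q [-0.254  0.568 -0.159  1.574  0.101  1.011 -0.78 ] g 85.68797838399769 0.0
```

View pics/z.png

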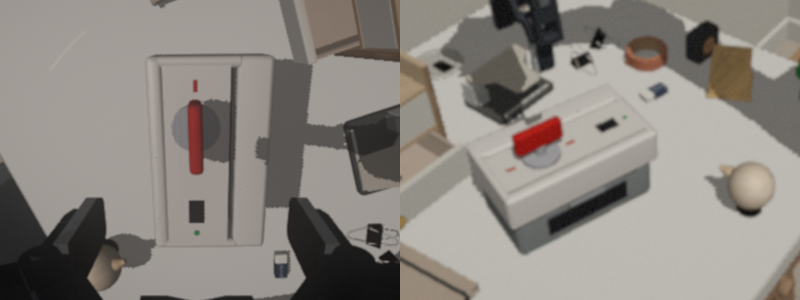

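The key stands seated, with the collar on the rim. Its bar at crop (196,137) is in line with the red mark at (195,86), within about 2°, and the bystanders are untouched. Handing in.

```bash
python3 -c "
from cell import ctrl
print(ctrl.finish_job())"
```

```text
the job is handed in; nothing more can be done
None
```

I handed the job in at about 20 s: the key sits home in the shredder's socket with its T-bar within about 2° of the red marks. The gripper is clear, and the finish call returned no verdict.

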